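Tip milling balls from the scoop into the lined cell of the tray

TASK

Pick up the small metal scoop by its upright post and tip its two steel milling balls from close above into the one cell of the divided tray that has a round cork pad on its floor. Both balls must go straight into that cell, never into another cell or onto the worktop, and the fingers must not touch them. Then stand the empty scoop upright on the worktop, beside the tray, and let go.

Things in the scene. Friction and masses are not known exactly. Their poses are not given: they have to be found in the camera images.
- scoop_grip (a point): Middle of the black 20 x 20 mm upright grip post (top 20 mm above) of a loose metal scoop, 120 g; 55 mm above its underside, 10 mm before its rear end. Axes of the scoop: z up, -x to its open mouth. Scoop 100 x 42 mm, 36 mm wide inside, side walls end 29 mm below the point. Basin 13 to 55 mm ahead (-x), then a ramp rising at 20 degrees to the open lip, 90 mm ahead of and 39 mm below the point.
- pad: Round cork pad, 62 mm across, 3 mm thick, fixed mid-floor in the wanted cell; origin at its underside, 4 mm above the worktop; x and y along the tray's walls. The grey tray is fixed, 164 x 164 mm, rim 35 mm above the worktop, 2 x 2 cells of 76 x 76 mm inside, dividers 4 mm thick and as high as the rim. The other cells hold an eraser, a petri dish and a timer, below the rim; which is which varies.
- ball_a: First steel milling ball, 15 mm diameter, 14 g; origin at its centre. At the start it lies in the basin of the scoop, where it can roll about; it rolls out over the lip once the mouth is tipped down by a little more than 20 degrees, and surely by 45 degrees
- ball_b: Second steel milling ball, 15 mm diameter, 14 g; origin at its centre. At the start it lies in the basin of the scoop, where it can roll about; it rolls out over the lip once the mouth is tipped down by a little more than 20 degrees, and surely by 45 degrees
Things that resemble listed ones, but are neither listed nor needed, are in the scene too. What is shaped like the part that bears scoop_grip but orange is not meant.

How it is judged:
At the end, for the whole second after the job is handed in: Both balls lie in the cell with the cork pad (centres within 36 mm of the pad's centre along each wall direction, and below the rim), and the scoop stands on the worktop, upright within 10 degrees (grip point less than 65 mm above the worktop) (x of ball_a in the frame of pad between -0.036 and 0.036 m and y of ball_a in the frame of pad between -0.036 and 0.036 m and z of each of ball_a, ball_b in the frame of pad below 0.022 m and x of ball_b in the frame of pad between -0.036 and 0.036 m and y of ball_b in the frame of pad between -0.036 and 0.036 m and angle between scoop_grip's own z axis and vertical below 0.17 rad and height (world z) of scoop_grip below 0.065 m); the robot touches nothing.
It fails at once if a ball lands in another cell or on the worktop ((height (world z) of ball_a below 0.022 m and distance between ball_a and scoop_grip above 0.125 m and not (x of ball_a in the frame of pad between -0.036 and 0.036 m and y of ball_a in the frame of pad between -0.036 and 0.036 m and z of ball_a in the frame of pad below 0.022 m)) or (height (world z) of ball_b below 0.022 m and distance between ball_b and scoop_grip above 0.125 m and not (x of ball_b in the frame of pad between -0.036 and 0.036 m and y of ball_b in the frame of pad between -0.036 and 0.036 m and z of ball_b in the frame of pad below 0.022 m))).
It fails at once if the fingers touch a ball (contact force between the fingers and ball_a above 0.3 N or contact force between the fingers and ball_b above 0.3 N).
It fails at once if a ball is dropped from high up (it moves faster than 1.8 m/s, a fall of some 16 cm) (linear speed of any of ball_a, ball_b above 1.8 m/s).
It also fails if it takes over 64 s, if anything falls off the work surface, if the arm or the gripper's body presses on something with over 40 N, if the wrist force passes 120 N, or if a joint passes its speed limit or range.

ROBOT

A 6-joint arm with a two-finger parallel gripper is mounted at the origin on a cart in front of the work surface, level with it; the furniture and walls round the work are solid. World frame = base frame: x ahead of the robot, y to its left, z up, the work surface at z = 0. Lengths are in m, angles in rad, forces in N, time in s.
With the tool pointing down it reaches from about 0.375 to 0.975 m from the base axis. Payload 3.8 kg.
Tool frame: the origin (TCP) lies on the centre line of the jaws, within the pads' length; the fingertips stand 22 mm ahead of it and the grasp point (between the pads) lies 3 mm ahead of it; z points along the fingers, y is the line along which they close (so a half turn about z gives the same grasp; the last joint's range is limited). The gripper opens to 85 mm and grips with 20 to 120 N. Pads are 22 mm wide; open, the fingers measure 114 mm over their backs; the gripper's body (76 mm by 85 mm) begins 54 mm behind the grasp point. The pads swing forward as they close: fully open they stand 13 mm farther back than shut.
Start: joints at [1.071, 0.264, 1.604, -0, 1.274, -0.037], TCP at [0.301, 0.604, 0.253] pointing down, gripper open.
Joint ranges: [-2.63, 2.63], [-0.94, 2.18], [0.31, 2.57], [-1.31, 4.45], [0, 2.66], [-2.55, 2.55]. Speed limits (rad/s): [2.57, 2.57, 3.14, 3.14, 3.14, 3.14].

INTERFACE

Orientations are given as a unit quaternion [x, y, z, w].
In Python, from station import telemetry, optics, workorder, finder gives the robot as it stands.
- The arm moves only by the tool step_arm, never from a script. Its arguments are lists of equal length, an entry for each row: "xyz": the shift along the tool's x, y, z in mm, a list of three; "delta_rot": the turn, a rotation vector about the tool's x, y, z in degrees, a list of three; "claw": the opening, from -1 (shut) to 1 (fully open). A call has 1 to 20 rows; each row shifts and turns the commanded pose from where the row before left it, along the tool's axes as they then stand; what a row does not reach is not made up. A row lasts 1/12 s, in which the tool goes at most 41.7 mm and 7.16 degrees, less where a joint would pass 70% of its speed; a pose out of reach is approached as far as the arm can. A call is refused whole if a number of a shift passes 41.7 or a number of a turn 7.16, either way. A call with a gripper value outside its range is refused whole. The fingers move at their own pace and stop on an object; "newtons" is the grip in N (left out, the last holds). Time passes only in rows, so rows that do not move let the fingers close. It gives the time, the measured TCP pose, the force, the opening and the grip force at its end, in the units of the state.
- telemetry.get_state(): the state, without advancing time (a new reading comes with each control period).
- optics.grab_frame(name): name is "scene" or "top" or "wrist"; returns a dict with "pixels" (384x512x3 uint8, red, green, blue), "fx", "fy", "cx", "cy" (pixels), "D" ([k1, k2, p1, p2, k3] as OpenCV has them; the pictures are not rectified), "cam_to_world" (4x4, takes a point from camera to world coordinates); the wrist camera has in their place "tool_from_camera" (4x4, takes a point from camera to tool coordinates, whose origin is the TCP and whose axes are the flange's). Camera axes: x right, y down, z forward; pixel columns grow to the right and rows downward; lengths in m; the calibration is good to about 2 mm. A picture is of the moment at which its call begins: read the wrist's pose just before it. There is no depth.
- workorder.finish_job(): hands the job in; it is judged then, once.
Trained networks look in the newest picture that a camera, given by its name, has taken for a name from the list of things; names that differ only in an ending like _2 or _b are one class to them, and where a whole thing is asked for, a point or a joint stands for the part that bears it (a point fixed in the world has none). Each returns a list of dicts, best first, with "score" (0 to 1); they miss things now and then, are a little off and sometimes report something else, mostly with a low value. They report only what shows in the picture. A call takes as long as a camera call. They do not tell look-alikes from the thing itself.
- finder.cut_out(target, camera): "pixels" (384x512 bool, what is visible of it) and "centre" ([column, row] in pixels, amid what is visible of it).
- finder.spot_point(target, camera): "centre" ([column, row] in pixels: a listed point, or the origin of a listed thing).
The state is a dict: "t": time; "joint_pos": joint angles; "qvel": joint speeds; "joint_torque": joint torques, N m; "position": TCP position; "eef_rot": TCP orientation; "ft_force": force on the tool from outside, world axes, zero at the start; "wrist_torque": the same for the moment, N m; "grip_width": finger opening in m; "grip_force": force on a finger pad.
Only numpy, scipy, OpenCV 4.12 (cv2) and the standard library are available. Lean on these libraries where they do the work, as an engineer would, in place of code of your own. Each camera call takes 0.05 s, during which the arm holds its last target. There are 200 camera calls.

## Working session

There is one attempt and no reset: what is moved stays moved. The work goes in short steps, Python scripts to look and compute and a tool call to move; the robot and the scene stay as the last step left them, time stands still between calls to the robot, and variables do not carry over. Pictures are saved under pics/ and viewed, at most 13 in all, crops included, and the job is handed in when it is done.

Besides the shell and the picture viewer there is one more tool, called by a JSON object that holds its "name" and its "arguments". step_arm: Moves the arm, as the interface text tells. Its arguments: {"type":"object","properties":{"xyz":{"type":"array","items":{"type":"array","items":{"type":"number"}}},"delta_rot":{"type":"array","items":{"type":"array","items":{"type":"number"}}},"claw":{"type":"array","items":{"type":"number"}},"newtons":{"type":"number"}},"required":["xyz","delta_rot","claw"]}

```bash
mkdir -p pics; cat > h.py <<'E'
import numpy as np,cv2
from station import telemetry,optics,finder
from scipy.spatial.transform import Rotation as R
def cam(n):
    s=telemetry.get_state(); f=optics.grab_frame(n)
    if 'cam_to_world' in f: T=np.array(f['cam_to_world'])
    else:
        W=np.eye(4);W[:3,:3]=R.from_quat(s['eef_rot']).as_matrix();W[:3,3]=s['position'];T=W@np.array(f['tool_from_camera'])
    return f,T
def K(f): return np.array([[f['fx'],0,f['cx']],[0,f['fy'],f['cy']],[0,0,1.]])
def ray(f,T,px,z):
    u=cv2.undistortPoints(np.array([[px]],float),K(f),np.array(f['D'],float))[0,0]
    d=T[:3,:3]@[u[0],u[1],1]; o=T[:3,3]
    return o+d*(z-o[2])/d[2]
def proj(f,T,P):
    I=np.linalg.inv(T); return cv2.projectPoints(np.array(P,float).reshape(-1,3),cv2.Rodrigues(I[:3,:3])[0],I[:3,3],K(f),np.array(f['D'],float))[0][:,0]
def save(f,n): cv2.imwrite('pics/'+n,cv2.cvtColor(f['pixels'],cv2.COLOR_RGB2BGR))
E
python3 - <<'E'
from h import *
ims=[]
for n in ('top','scene'):
    f,T=cam(n); save(f,n+'0.png'); print(n,T[:3,3].round(3))
    for t,z in (('scoop_grip',.055),('pad',.007),('ball_a',.02)):
        for r in finder.spot_point(t,n)[:4]: print(t,round(r['score'],2),np.round(r['centre'],1),ray(f,T,r['centre'],z).round(4))
E
```

```text
top [ 0.391 -0.14   0.935]
scoop_grip 0.78 [381.6 232. ] [ 0.3776 -0.3867  0.055 ]
scoop_grip 0.59 [ 95.8 188.3] [0.4581 0.1463 0.055 ]
pad 0.62 [238.8 212.1] [ 0.4152 -0.1201  0.007 ]
ball_a 0.58 [107.2 210.4] [0.4178 0.1346 0.02  ]
ball_a 0.58 [ 97.7 205.6] [0.4271 0.1531 0.02  ]
scene [-0.051 -0.678  0.485]
scoop_grip 0.87 [310.3 255.3] [ 0.3656 -0.3906  0.055 ]
scoop_grip 0.8 [187.9 149.1] [0.4588 0.1596 0.055 ]
pad 0.67 [235.3 210. ] [ 0.4026 -0.1298  0.007 ]
```

```bash
python3 -c "
import cv2
a=cv2.imread('pics/top0.png');cv2.imwrite('pics/top0b.png',cv2.resize(a,(800,600),interpolation=cv2.INTER_CUBIC))"
```

```text
(no output)
```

View pics/top0b.png

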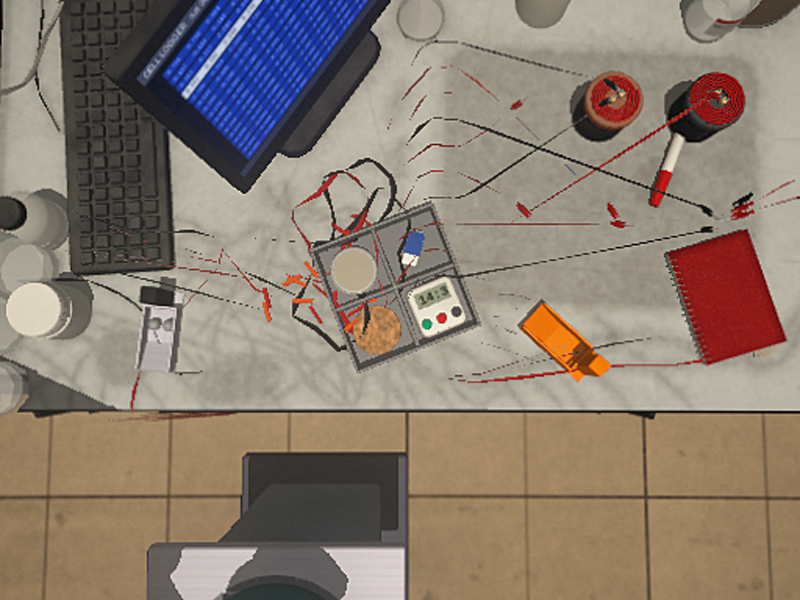

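View pics/scene0.png

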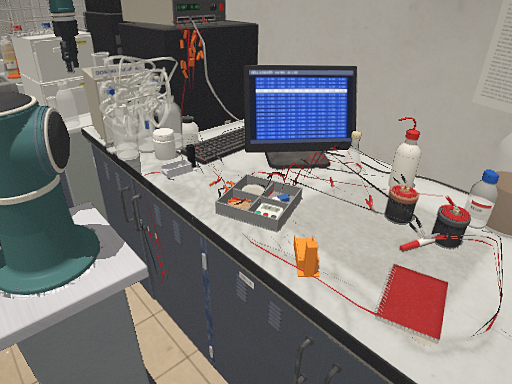

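The top view shows the grey scoop at zoomed (160,325), with its black post at (158,295), its mouth facing the robot and both balls in the basin. The tray is centred near (396,287), and the speckled cork cell is its lower-left cell at (376,330). The beige disc at (354,270) is the petri dish, and the orange scoop is a decoy. The scene view agrees.

```bash
python3 - <<'E'
from h import *
s=telemetry.get_state(); print(s['t'],np.round(s['position'],3),R.from_quat(s['eef_rot']).as_matrix().round(3),s['grip_width'])
f,T=cam('top')
print(np.array([ray(f,T,np.array(p)*.64,z) for p,z in (((313,247),.035),((432,203),.035),((480,322),.035),((360,370),.035),((376,330),.007),((158,288),.075),((140,370),.016),((170,372),.016),((35,310),.1))]).round(3))
p=telemetry
f,T=cam('wrist'); print(np.array(f['tool_from_camera']).round(3),f['fx'])
E
```

```text
0.4 [0.301 0.604 0.253] [[-0.895  0.446 -0.   ]
 [ 0.446  0.895 -0.   ]
 [ 0.    -0.    -1.   ]] 0.08568498022594656
[[ 0.518 -0.046  0.035]
 [ 0.574 -0.193  0.035]
 [ 0.426 -0.251  0.035]
 [ 0.367 -0.105  0.035]
 [ 0.417 -0.124  0.007]
 [ 0.464  0.13   0.075]
 [ 0.367  0.168  0.016]
 [ 0.364  0.131  0.016]
 [ 0.437  0.259  0.1  ]]
[[-0.001 -0.965 -0.261  0.066]
 [ 1.    -0.001 -0.     0.001]
 [-0.    -0.261  0.965 -0.121]
 [ 0.     0.     0.     1.   ]] 310.7980743876155
```

{"name": "step_arm", "arguments": {"xyz": [[0, 0, -35], [0, 0, -35], [0, 0, -35], [-27, -29, 0], [-27, -29, 0], [-27, -29, 0], [-27, -29, 0], [-27, -29, 0], [-27, -29, 0], [-27, -29, 0], [-27, -29, 0], [-27, -29, 0], [-27, -29, 0], [-27, -29, 0], [-27, -29, 0], [0, 0, 20], [0, 0, 20], [0, 0, 20], [0, 0, 0], [0, 0, 0]], "delta_rot": [[0, 0, 0], [0, 0, 0], [0, 0, 0], [0, 0, 0], [0, 0, 0], [0, 0, 0], [0, 0, 0], [0, 0, 0], [0, 0, 0], [0, 0, 0], [0, 0, 0], [0, 0, 0], [0, 0, 0], [0, 0, 0], [0, 0, -6.25], [0, 0, -6.25], [0, 0, -6.25], [0, 0, -6.25], [0, 0, 0], [0, 0, 0]], "claw": [1, 1, 1, 1, 1, 1, 1, 1, 1, 1, 1, 1, 1, 1, 1, 1, 1, 1, 1, 1]}}

```text
t: 2.17
position: [0.4346, 0.1499, 0.2975]
eef_rot: [0.018, 1.0, -0.0, -0.001]
ft_force: [0.8, -0.4, 0.7]
grip_width: 0.0854
grip_force: 0.0
```

```bash
python3 - <<'E'
from h import *
s=telemetry.get_state(); print(np.round(s['position'],4),np.round(s['joint_pos'],3),R.from_quat(s['eef_rot']).as_matrix().round(3))
f,T=cam('wrist'); save(f,'w1.png'); print(T[:3,3])
for t,z in (('scoop_grip',.055),('ball_a',.012)):
    for r in finder.spot_point(t,'wrist')[:3]: print(t,round(r['score'],2),np.round(r['centre'],1),ray(f,T,r['centre'],z).round(4))
E
```

```text
[0.4346 0.1499 0.2975] [ 0.278 -0.178  1.983 -0.     1.339 -1.257] [[-0.999  0.036 -0.002]
 [ 0.036  0.999 -0.001]
 [ 0.002 -0.001 -1.   ]]
[0.36903487 0.15329542 0.41826648]
scoop_grip 0.84 [250.  187.2] [0.46   0.1422 0.055 ]
ball_a 0.68 [248.5 152.9] [0.4244 0.1409 0.012 ]
ball_a 0.6 [261.2 154.6] [0.4272 0.1575 0.012 ]
```

View pics/w1.png

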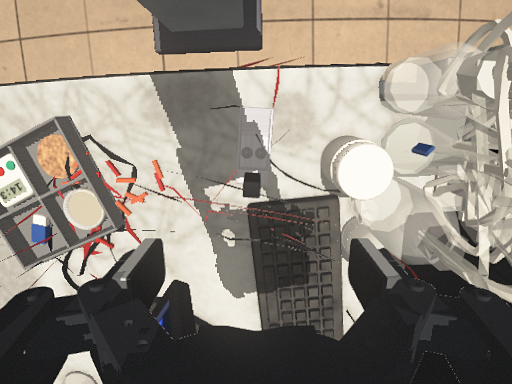

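The wrist view shows the black post at (252,184), the balls at (247,153) and (261,154), and the lip at about row 108, columns 244–272. The white jar's left edge is at column 322.

```bash
python3 - <<'E'
from h import *
f,T=cam('wrist'); a=f['pixels'][95:205,225:290].astype(np.uint8)
cv2.imwrite('pics/w1c.png',cv2.cvtColor(cv2.resize(a,None,fx=5,fy=5,interpolation=cv2.INTER_CUBIC),cv2.COLOR_RGB2BGR))
r=finder.cut_out('scoop_grip','wrist')[0]; m=r['pixels']; ys,xs=np.nonzero(m); print(r['score'],xs.min(),xs.max(),ys.min(),ys.max())
for z in (.1,.05): print(ray(f,T,(322,165),z))
E
```

```text
0.75 236 272 104 195
[0.43062902 0.22105733 0.1       ]
[0.4400872  0.23154429 0.05      ]
```

View pics/w1c.png

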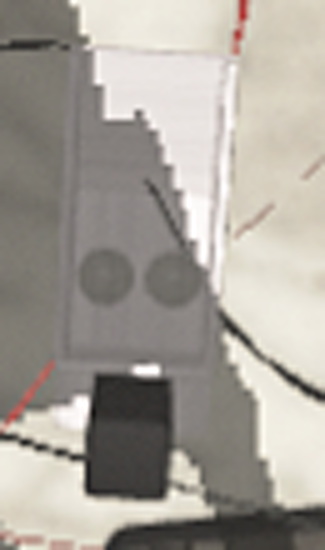

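The crop shows the post's top face centred at (250.4,187.6) full-frame, and the wall outlines. The front wall ends are at crop (83,48) and (237,55), the rear ends at (60,360) and (208,370).

```bash
python3 - <<'E'
from h import *
f,T=cam('wrist')
for p,z in (((127,463),.075),((83,48),.026),((237,55),.026),((60,360),.026),((208,370),.026),((106,277),.012),((173,279),.012)):
    print(p,ray(f,T,(225+p[0]/5,95+p[1]/5),z).round(4))
E
```

```text
(127, 463) [0.4588 0.1444 0.075 ]
(83, 48) [0.3657 0.1364 0.026 ]
(237, 55) [0.3687 0.1742 0.026 ]
(60, 360) [0.4434 0.1269 0.026 ]
(208, 370) [0.4473 0.165  0.026 ]
(106, 277) [0.4243 0.1392 0.012 ]
(173, 279) [0.4254 0.1568 0.012 ]
```

{"name": "step_arm", "arguments": {"xyz": [[0, 0, 0], [-12, -1, 35], [-12, -2, 35], [0, 0, 35], [0, 0, 35], [0, 0, 35], [0, 0, 0], [0, 0, 0]], "delta_rot": [[0, 0, 4.7], [0, 0, 0], [0, 0, 0], [0, 0, 0], [0, 0, 0], [0, 0, 0], [0, 0, 0], [0, 0, 0]], "claw": [0.3, 0.3, 0.3, 0.3, 0.3, 0.3, 0.3, 0.3]}}

```text
t: 3.13
position: [0.4573, 0.1443, 0.1221]
eef_rot: [0.058, 0.998, -0.001, -0.002]
ft_force: [1.3, -0.2, -0.2]
grip_width: 0.0552
grip_force: 0.0
```

```bash
python3 - <<'E'
from h import *
s=telemetry.get_state(); print(np.round(s['position'],4),np.round(s['joint_pos'],3),R.from_quat(s['eef_rot']).as_matrix().round(3),s['grip_width'])
f,T=cam('wrist'); save(f,'w2.png')
for t,z in (('scoop_grip',.055),('ball_a',.012)):
    for r in finder.spot_point(t,'wrist')[:3]: print(t,round(r['score'],2),np.round(r['centre'],1),ray(f,T,r['centre'],z).round(4))
E
```

```text
[0.4573 0.1443 0.1221] [ 0.254  0.021  2.14  -0.     0.986 -1.202] [[-0.993  0.115 -0.005]
 [ 0.115  0.993 -0.001]
 [ 0.004 -0.002 -1.   ]] 0.055239089615755105
scoop_grip 0.82 [253.2 219.3] [0.4597 0.1428 0.055 ]
ball_a 0.74 [241.  153.4] [0.4224 0.1377 0.012 ]
ball_a 0.56 [268.4 153.9] [0.4252 0.1579 0.012 ]
```

View pics/w2.png

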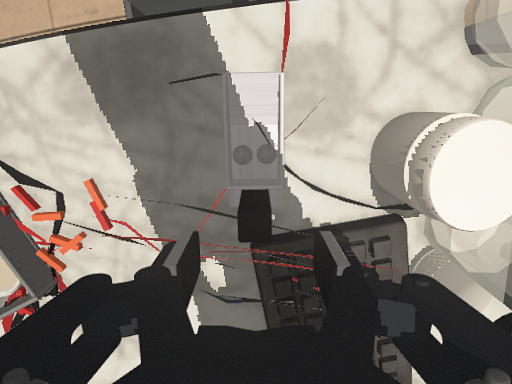

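The scoop lies square to the tool, with its post at columns 238–271, between the fingers at about 195 and 320. I'll descend and grip.

{"name": "step_arm", "arguments": {"xyz": [[-1, -1, 21], [0, 0, 21], [0, 0, 20], [0, 0, 0], [0, 0, 0], [0, 0, 0], [0, 0, 0], [0, 0, 0], [0, 0, 0], [0, 0, 0], [0, 0, 0], [0, 0, 0]], "delta_rot": [[0, 0, 0], [0, 0, 0], [0, 0, 0], [0, 0, 0], [0, 0, 0], [0, 0, 0], [0, 0, 0], [0, 0, 0], [0, 0, 0], [0, 0, 0], [0, 0, 0], [0, 0, 0]], "claw": [0.3, 0.3, 0.3, 0.3, 0.1, -0.1, -0.3, -0.4, -0.6, -0.8, -1, -1], "newtons": 60}}

```text
t: 4.28
position: [0.461, 0.1437, 0.0629]
eef_rot: [0.057, 0.998, 0.0, 0.001]
ft_force: [-1.1, -0.3, 6.8]
grip_width: 0.0191
grip_force: 58.6
```

{"name": "step_arm", "arguments": {"xyz": [[0, 0, 0], [0, 0, 0], [0, 0, 0], [0, 0, -5], [0, 0, -10], [0, 0, -15], [0, 0, -15], [0, 0, -15], [0, 0, -15], [0, 0, -15], [0, 0, -10], [0, 0, 0], [0, 0, 0]], "delta_rot": [[0, 0, 0], [0, 0, 0], [0, 0, 0], [0, 0, 0], [0, 0, 0], [0, 0, 0], [0, 0, 0], [0, 0, 0], [0, 0, 0], [0, 0, 0], [0, 0, 0], [0, 0, 0], [0, 0, 0]], "claw": [-1, -1, -1, -1, -1, -1, -1, -1, -1, -1, -1, -1, -1]}}

```text
t: 5.37
position: [0.46, 0.1435, 0.1619]
eef_rot: [0.057, 0.998, 0.0, 0.001]
ft_force: [0.8, 0.7, -1.1]
grip_width: 0.0193
grip_force: 58.6
```

```bash
python3 - <<'E'
from h import *
from scipy.optimize import least_squares
s=telemetry.get_state(); print(np.round(s['position'],4),np.round(s['joint_pos'],3),R.from_quat(s['eef_rot']).as_matrix().round(3),s['grip_width'],s['grip_force'])
D=[([.264,1.604,1.274],(.6749,.253)),([-.178,1.983,1.339],(np.hypot(.4346,.1499),.2975)),([.021,2.14,.986],(np.hypot(.4573,.1443),.1221)),(s['joint_pos'][[1,2,4]] if hasattr(s['joint_pos'],'shape') else [s['joint_pos'][i] for i in (1,2,4)],(np.hypot(*s['position'][:2]),s['position'][2]))]
# r=e+a s2+b s23+ L s235 ; z=h+a c2 + b c23 + L c235
def fk(p,q): e,a,b,h,=p; c=q[0]+q[1]; return np.array([e+a*np.sin(q[0])+b*np.sin(c),h+a*np.cos(q[0])+b*np.cos(c)])
r=least_squares(lambda p:np.concatenate([fk(p,q)-x for q,x in D]),[0,.4,.4,.2]);print(r.x,r.cost,r.fun.round(4))
f,T=cam('wrist'); save(f,'w3.png')
for r in finder.spot_point('ball_a','wrist')[:3]: print(round(r['score'],2),np.round(r['centre'],1))
r=finder.spot_point('pad','wrist');print([(x['score'],x['centre']) for x in r[:2]])
E
```

```text
[0.46   0.1435 0.1619] [ 0.251 -0.027  2.104  0.     1.063 -1.205] [[-0.993  0.115  0.001]
 [ 0.115  0.993  0.   ]
 [-0.001  0.001 -1.   ]] 0.019348528783368003 58.57058644294739
[-3.95996459e-04  5.12400414e-01  5.66183423e-01 -7.54686524e-02] 1.3402461724701476e-06 [-0.0002  0.0004 -0.0001 -0.0001  0.0012 -0.0004 -0.0009  0.0001]
0.77 [239.4 162. ]
0.63 [268.2 164.6]
[]
```

View pics/w3.png

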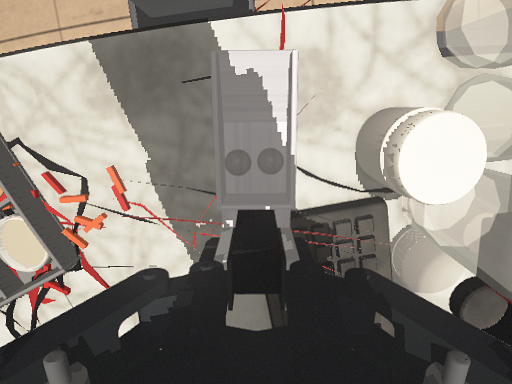

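The scoop is held level, with both balls in the basin at (239,162) and (268,165). I'll carry it sideways, away from the jar, then yaw it.

{"name": "step_arm", "arguments": {"xyz": [[-0.5, -4, 0], [-1, -9, 0], [-1.5, -14, 0], [-2, -19, 0], [-2.5, -21, 0], [-2.5, -22, 0], [-2.5, -22, 0], [-2.5, -22, 0], [-2.5, -21, 0], [-2, -18, 0], [-1.5, -14, 0], [-1, -9, 0], [-0.5, -4, 0], [0, 0, 0]], "delta_rot": [[0, 0, 0], [0, 0, 0], [0, 0, 0], [0, 0, 0], [0, 0, 0], [0, 0, 0], [0, 0, 0], [0, 0, 0], [0, 0, 0], [0, 0, 0], [0, 0, 0], [0, 0, 0], [0, 0, 0], [0, 0, 0]], "claw": [-1, -1, -1, -1, -1, -1, -1, -1, -1, -1, -1, -1, -1, -1]}}

```text
t: 6.68
position: [0.4589, -0.0577, 0.161]
eef_rot: [0.058, 0.998, 0.0, -0.0]
ft_force: [-0.2, 0.5, -0.8]
grip_width: 0.0191
grip_force: 58.5
```

{"name": "step_arm", "arguments": {"xyz": [[0, 0, 0], [0, 0, 0], [0, 0, 0], [0, 0, 0], [0, 0, 0], [0, 0, 0], [0, 0, 0], [0, 0, 0], [0, 0, 0], [0, 0, 0], [0, 0, 0], [0, 0, 0], [0, 0, 0], [0, 0, 0], [0, 0, 0], [0, 0, 0], [0, 0, 0], [0, 0, 0]], "delta_rot": [[0, 0, 1.4], [0, 0, 3], [0, 0, 4.5], [0, 0, 5], [0, 0, 5], [0, 0, 5], [0, 0, 5], [0, 0, 5], [0, 0, 5], [0, 0, 5], [0, 0, 5], [0, 0, 5], [0, 0, 5], [0, 0, 5], [0, 0, 4.5], [0, 0, 3], [0, 0, 2], [0, 0, 0]], "claw": [-1, -1, -1, -1, -1, -1, -1, -1, -1, -1, -1, -1, -1, -1, -1, -1, -1, -1]}}

```text
t: 8.18
position: [0.4591, -0.0559, 0.1612]
eef_rot: [0.643, 0.766, 0.0, -0.0]
ft_force: [0.5, 0.6, -1.7]
grip_width: 0.0188
grip_force: 58.7
```

{"name": "step_arm", "arguments": {"xyz": [[-3, -1, 0], [-6, -2, 0], [-10, -3, 0], [-14, -4.5, 0], [-16, -5, 0], [-17, -5.5, 0], [-18, -6, 0], [-18, -6, 0], [-17, -5.5, 0], [-16, -5, 0], [-14, -4.5, 0], [-10, -3, 0], [-6, -2, 0], [-3, -1, 0], [0, 0, 0], [0, 0, 0]], "delta_rot": [[0, 0, 0], [0, 0, 0], [0, 0, 0], [0, 0, 0], [0, 0, 0], [0, 0, 0], [0, 0, 0], [0, 0, 0], [0, 0, 0], [0, 0, 0], [0, 0, 0], [0, 0, 0], [0, 0, 0], [0, 0, 0], [0, 0, 0], [0, 0, 0]], "claw": [-1, -1, -1, -1, -1, -1, -1, -1, -1, -1, -1, -1, -1, -1, -1, -1]}}

```text
t: 9.52
position: [0.4351, -0.2314, 0.1612]
eef_rot: [0.643, 0.766, 0.0, -0.0]
ft_force: [-0.4, 0.2, -1.5]
grip_width: 0.0191
grip_force: 58.7
```

```bash
python3 - <<'E'
from h import *
s=telemetry.get_state(); print(np.round(s['position'],4),np.round(s['joint_pos'],3),R.from_quat(s['eef_rot']).as_matrix().round(3),s['grip_width'],s['grip_force'])
f,T=cam('wrist'); save(f,'w4.png')
for t,z in (('ball_a',.12),('pad',.007),('scoop_grip',.1)):
    for r in finder.spot_point(t,'wrist')[:3]: print(t,round(r['score'],2),np.round(r['centre'],1),ray(f,T,r['centre'],z).round(4))
E
```

```text
[ 0.4351 -0.2314  0.1612] [-0.54  -0.003  2.082  0.     1.063 -0.714] [[-0.174  0.985 -0.   ]
 [ 0.985  0.174  0.   ]
 [ 0.    -0.    -1.   ]] 0.01906217356720227 58.692700266838074
ball_a 0.94 [237.7 164.1] [ 0.4191 -0.1953  0.12  ]
ball_a 0.65 [264.1 162.2] [ 0.4326 -0.1919  0.12  ]
pad 0.56 [258.2  56.3] [ 0.418  -0.1233  0.007 ]
scoop_grip 0.94 [258.4 253.6] [ 0.4407 -0.254   0.1   ]
```

View pics/w4.png

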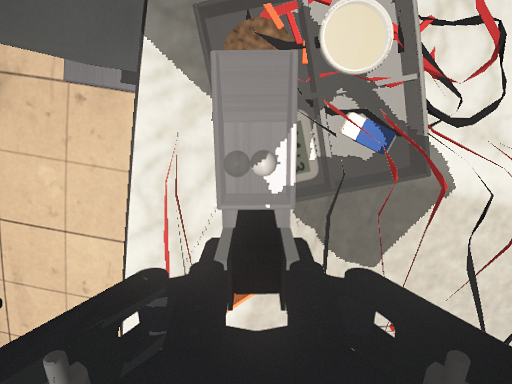

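The balls are still in the basin at (238,164) and (264,162), the lip is at row 52 and the cork is ahead of it. I'll overlay the modelled tray and pad to check the position.

```bash
python3 - <<'E'
from h import *
f,T=cam('wrist'); im=cv2.cvtColor(f['pixels'],cv2.COLOR_RGB2BGR).copy()
pad=np.array([.417,-.124]);u=np.array([.36,-.933]);v=np.array([-.933,-.36])
def P(a,b,z): return [*(pad+a*u+b*v),z]
for sq,z,c in ((.038,.035,(0,255,0)),(.038,.004,(255,0,0))):
    pts=proj(f,T,[P(a,b,z) for a,b in ((-sq,-sq),(sq,-sq),(sq,sq),(-sq,sq))]);cv2.polylines(im,[pts.astype(int)],True,c,1)
# whole tray rim
pts=proj(f,T,[P(a,b,.035) for a,b in ((-.042,-.122),(.122,-.122),(.122,.042),(-.042,.042))]);cv2.polylines(im,[pts.astype(int)],True,(0,255,255),1)
t=np.linspace(0,6.28,60);cv2.polylines(im,[proj(f,T,[P(.031*np.cos(x),.031*np.sin(x),.007) for x in t]).astype(int)],True,(255,0,255),1)
cv2.imwrite('pics/ov.png',cv2.resize(im,(800,600)))
E
```

```text
(no output)
```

View pics/ov.png

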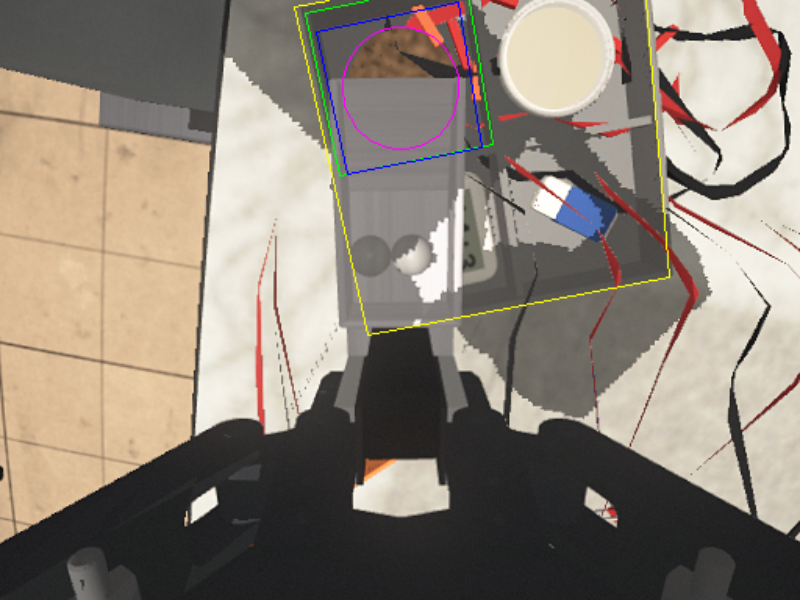

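The overlay fits within about 2 mm. I'll lower the scoop, then tip it about the lip.

{"name": "step_arm", "arguments": {"xyz": [[0, 0, 4], [0, 0, 8], [0, 0, 9], [0, 0, 9], [0, 0, 8], [0, 0, 7], [0, 0, 5], [0, 0, 0], [0, 0, 0]], "delta_rot": [[0, 0, 0], [0, 0, 0], [0, 0, 0], [0, 0, 0], [0, 0, 0], [0, 0, 0], [0, 0, 0], [0, 0, 0], [0, 0, 0]], "claw": [-1, -1, -1, -1, -1, -1, -1, -1, -1]}}

```text
t: 10.52
position: [0.435, -0.2316, 0.1108]
eef_rot: [0.643, 0.766, -0.0, -0.0]
ft_force: [0.2, 0.7, -0.8]
grip_width: 0.019
grip_force: 58.7
```

{"name": "step_arm", "arguments": {"xyz": [[1.25, 0, -2.35], [1.25, 0, -2.35], [1.25, 0, -2.35], [1.25, 0, -2.35], [1.25, 0, -2.35], [1.25, 0, -2.35], [1.25, 0, -2.35], [1.25, 0, -2.35], [1.25, 0, -2.35], [1.25, 0, -2.35], [0, 0, 0], [0, 0, 0]], "delta_rot": [[0, -1.5, 0], [0, -1.5, 0], [0, -1.5, 0], [0, -1.5, 0], [0, -1.5, 0], [0, -1.5, 0], [0, -1.5, 0], [0, -1.5, 0], [0, -1.5, 0], [0, -1.5, 0], [0, 0, 0], [0, 0, 0]], "claw": [-1, -1, -1, -1, -1, -1, -1, -1, -1, -1, -1, -1]}}

```text
t: 11.52
position: [0.433, -0.2165, 0.1337]
eef_rot: [0.637, 0.76, -0.083, 0.1]
ft_force: [-0.4, -0.4, -0.9]
grip_width: 0.0192
grip_force: 58.7
```

```bash
python3 - <<'E'
from h import *
s=telemetry.get_state(); M=R.from_quat(s['eef_rot']).as_matrix();p=np.array(s['position'])
print(p.round(4),np.round(s['joint_pos'],3),M.round(3),s['grip_force'])
print('lip',p+M@[.09,0,.046])
f,T=cam('wrist')
for r in finder.spot_point('ball_a','wrist')[:3]: print(round(r['score'],2),np.round(r['centre'],1))
E
```

```text
[ 0.433  -0.2165  0.1337] [-0.366 -0.064  2.221 -0.294  0.868 -0.364] [[-0.169  0.985  0.046]
 [ 0.951  0.175 -0.255]
 [-0.259  0.001 -0.966]] 58.699087500572205
lip [ 0.41999943 -0.14266255  0.06597458]
0.66 [265.4 125.5]
0.59 [241.  122.4]
```

{"name": "step_arm", "arguments": {"xyz": [[0.8, 0, -1.55], [0.8, 0, -1.55], [0.8, 0, -1.55], [0.8, 0, -1.55], [0.8, 0, -1.55], [0.8, 0, -1.55], [0.8, 0, -1.55], [0.8, 0, -1.55], [0.8, 0, -1.55], [0.8, 0, -1.55], [0.8, 0, -1.55], [0.8, 0, -1.55], [0.8, 0, -1.55], [0.8, 0, -1.55], [0.8, 0, -1.55], [0.8, 0, -1.55], [0.8, 0, -1.55], [0.8, 0, -1.55]], "delta_rot": [[0, -1, 0], [0, -1, 0], [0, -1, 0], [0, -1, 0], [0, -1, 0], [0, -1, 0], [0, -1, 0], [0, -1, 0], [0, -1, 0], [0, -1, 0], [0, -1, 0], [0, -1, 0], [0, -1, 0], [0, -1, 0], [0, -1, 0], [0, -1, 0], [0, -1, 0], [0, -1, 0]], "claw": [-1, -1, -1, -1, -1, -1, -1, -1, -1, -1, -1, -1, -1, -1, -1, -1, -1, -1]}}

```text
t: 13.12
position: [0.4286, -0.1932, 0.153]
eef_rot: [0.617, 0.734, -0.183, 0.218]
ft_force: [0.5, 0.4, -0.2]
grip_width: 0.0192
grip_force: 58.7
```

{"name": "step_arm", "arguments": {"xyz": [[1.65, 0, -3.1], [1.65, 0, -3.1], [1.65, 0, -3.1], [1.65, 0, -3.1], [1.65, 0, -3.1], [1.65, 0, -3.1], [1.65, 0, -3.1], [0, 0, 0], [0, 0, 0], [0, 0, 0]], "delta_rot": [[0, -2, 0], [0, -2, 0], [0, -2, 0], [0, -2, 0], [0, -2, 0], [0, -2, 0], [0, -2, 0], [0, 0, 0], [0, 0, 0], [0, 0, 0]], "claw": [-1, -1, -1, -1, -1, -1, -1, -1, -1, -1]}}

```text
t: 13.95
position: [0.4248, -0.1708, 0.1625]
eef_rot: [0.59, 0.703, -0.256, 0.305]
ft_force: [-0.4, 0.1, -1.4]
grip_width: 0.0195
grip_force: 58.8
```

```bash
python3 - <<'E'
from h import *
s=telemetry.get_state(); M=R.from_quat(s['eef_rot']).as_matrix();p=np.array(s['position'])
print(p.round(4),np.round(s['joint_pos'],3),M.round(3),s['grip_force'])
print('lip',p+M@[.09,0,.046])
f,T=cam('wrist');save(f,'w5.png')
for n in('wrist','top'):
  if n=='top': f,T=cam(n)
  for r in finder.spot_point('ball_a',n)[:3]: print(n,round(r['score'],2),np.round(r['centre'],1),ray(f,T,r['centre'],.0145).round(3))
E
```

```text
[ 0.4248 -0.1708  0.1625] [ 0.1   -0.066  2.365 -0.995  1.053  0.542] [[-0.118  0.985  0.127]
 [ 0.672  0.174 -0.72 ]
 [-0.731  0.    -0.683]] 58.77050042152405
lip [ 0.41998115 -0.14341963  0.06535348]
```

View pics/w5.png

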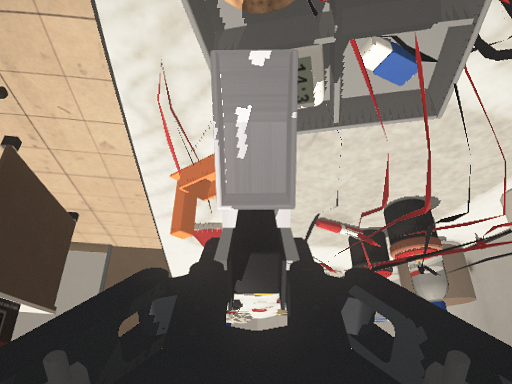

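The scoop is empty: its basin and ramp are bare. I'll raise it, untilt it and check the balls.

{"name": "step_arm", "arguments": {"xyz": [[-11, 0, -10], [-11, 0, -10], [-3, 0, 6.4], [-3, 0, 6.4], [-3, 0, 6.4], [-3, 0, 6.4], [-3, 0, 6.4], [-3, 0, 6.4], [-3, 0, 6.4], [-3, 0, 6.4], [-3, 0, 6.4], [-3, 0, 6.4], [-3, 0, 6.4], [-2.3, 0, 4.8], [0, 0, 0], [0, 0, 0]], "delta_rot": [[0, 0, 0], [0, 0, 0], [0, 4, 0], [0, 4, 0], [0, 4, 0], [0, 4, 0], [0, 4, 0], [0, 4, 0], [0, 4, 0], [0, 4, 0], [0, 4, 0], [0, 4, 0], [0, 4, 0], [0, 3, 0], [0, 0, 0], [0, 0, 0]], "claw": [-1, -1, -1, -1, -1, -1, -1, -1, -1, -1, -1, -1, -1, -1, -1, -1]}}

```text
t: 15.48
position: [0.4349, -0.2336, 0.1407]
eef_rot: [0.644, 0.765, -0.001, -0.0]
ft_force: [0.3, -0.5, -1.3]
grip_width: 0.0193
grip_force: 58.7
```

{"name": "step_arm", "arguments": {"xyz": [[8, 2.6, -4], [16, 5, -4], [24, 8, -2], [24, 8, 0], [24, 8, 0], [24, 8, 0], [24, 7, 0], [16, 5, 0], [8, 2.4, 0], [0, 0, 0]], "delta_rot": [[0, 0, 0], [0, 0, 0], [0, 0, 0], [0, 0, 0], [0, 0, 0], [0, 0, 0], [0, 0, 0], [0, 0, 0], [0, 0, 0], [0, 0, 0]], "claw": [-1, -1, -1, -1, -1, -1, -1, -1, -1, -1]}}

```text
t: 16.32
position: [0.4592, -0.0553, 0.1515]
eef_rot: [0.641, 0.767, 0.0, 0.001]
ft_force: [-0.5, -0.9, -0.6]
grip_width: 0.0191
grip_force: 58.7
```

{"name": "step_arm", "arguments": {"xyz": [[0, 0, 0], [0, 0, 0], [0, 0, 0], [0, 0, 0], [0, 0, 0], [0, 0, 0], [0, 0, 0], [0, 0, 0], [0, 0, 0], [0, 0, 0], [0, 0, 0], [0, 0, 0], [0, 0, 0]], "delta_rot": [[0, 0, -3], [0, 0, -5], [0, 0, -7], [0, 0, -7], [0, 0, -7], [0, 0, -7], [0, 0, -7], [0, 0, -7], [0, 0, -7], [0, 0, -7], [0, 0, -6], [0, 0, -3.4], [0, 0, 0]], "claw": [-1, -1, -1, -1, -1, -1, -1, -1, -1, -1, -1, -1, -1]}}

```text
t: 17.4
position: [0.4592, -0.0584, 0.1511]
eef_rot: [0.057, 0.998, -0.0, 0.0]
ft_force: [-0.3, -0.2, -1.5]
grip_width: 0.0194
grip_force: 58.7
```

{"name": "step_arm", "arguments": {"xyz": [[2, 8, 0], [4, 16, 0], [4, 20, 0], [4, 20, 0], [4, 20, 0], [4, 20, 0], [4, 18, 0], [3, 12, 0], [1, 4, 0], [0, 0, 0], [0, 0, 0]], "delta_rot": [[0, 0, 0], [0, 0, 0], [0, 0, 0], [0, 0, 0], [0, 0, 0], [0, 0, 0], [0, 0, 0], [0, 0, 0], [0, 0, 0], [0, 0, 0], [0, 0, 0]], "claw": [-1, -1, -1, -1, -1, -1, -1, -1, -1, -1, -1]}}

```text
t: 18.32
position: [0.4453, 0.0827, 0.1509]
eef_rot: [0.057, 0.998, -0.0, 0.0]
ft_force: [-0.7, -0.5, 0.2]
grip_width: 0.0191
grip_force: 58.8
```

```bash
python3 - <<'E'
from h import *
s=telemetry.get_state(); M=R.from_quat(s['eef_rot']).as_matrix();p=np.array(s['position'])
print(s['t'],p.round(4),np.round(s['joint_pos'],3),M.round(3),s['grip_force'])
pad=np.array([.417,-.124]);u=np.array([.36,-.933]);v=np.array([-.933,-.36])
pics=[]
for n in('wrist','top','scene'):
  f,T=cam(n)
  for r in finder.spot_point('ball_a',n)[:3]:
    q=ray(f,T,r['centre'],.0145);d=q[:2]-pad; print(n,round(r['score'],2),np.round(r['centre'],1),q.round(3),(d@u).round(3),(d@v).round(3))
  im=cv2.cvtColor(f['pixels'],cv2.COLOR_RGB2BGR)
  if n=='top': pics.append(cv2.resize(im[120:248,190:318],(400,400),interpolation=cv2.INTER_CUBIC))
  if n=='wrist': pics.insert(0,cv2.resize(im,(400,400)))
cv2.imwrite('pics/w6.png',np.hstack(pics))
E
```

```text
18.3167 [0.4453 0.0827 0.1509] [ 1.290e-01 -7.100e-02  2.169e+00 -1.000e-03  1.044e+00 -1.327e+00] [[-0.993  0.115  0.   ]
 [ 0.115  0.993 -0.001]
 [-0.    -0.    -1.   ]] 58.79529654979706
wrist 0.73 [ 42.6 186.2] [ 0.422 -0.104  0.015] -0.017 -0.011
wrist 0.48 [ 37.5 173.8] [ 0.41  -0.106  0.015] -0.019 -0.0
top 0.42 [228.6 210.3] [ 0.418 -0.1    0.014] -0.022 -0.01
top 0.36 [234.2 217.5] [ 0.404 -0.111  0.014] -0.016 0.007
scene 0.55 [232.8 202.6] [ 0.412 -0.109  0.015] -0.016 -0.001
scene 0.45 [226.5 204.4] [ 0.395 -0.105  0.015] -0.025 0.014
```

View pics/w6.png

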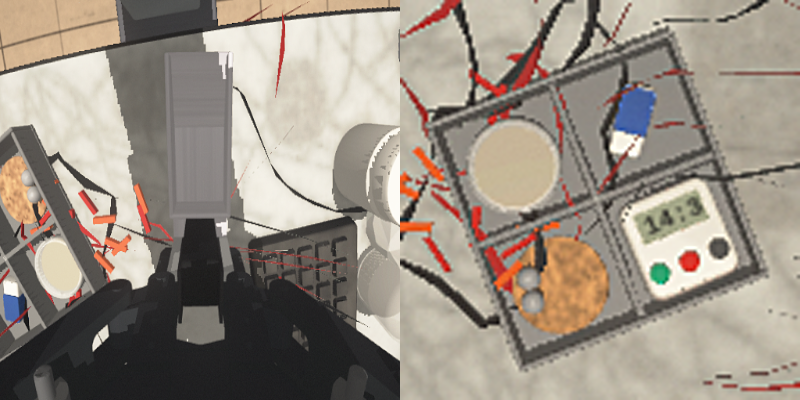

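Both balls lie on the cork, and the worktop under the empty scoop is clear. I'll lower it.

{"name": "step_arm", "arguments": {"xyz": [[0, 0, 10], [0, 0, 15], [0, 0, 15], [0, 0, 15], [0, 0, 12], [0, 0, 8], [0, 0, 5], [0, 0, 3], [0, 0, 1.5], [0, 0, 1.5], [0, 0, 0], [0, 0, 0], [0, 0, 0]], "delta_rot": [[0, 0, 0], [0, 0, 0], [0, 0, 0], [0, 0, 0], [0, 0, 0], [0, 0, 0], [0, 0, 0], [0, 0, 0], [0, 0, 0], [0, 0, 0], [0, 0, 0], [0, 0, 0], [0, 0, 0]], "claw": [-1, -1, -1, -1, -1, -1, -1, -1, -1, -1, -1, -1, -1]}}

```text
t: 19.7
position: [0.4459, 0.0829, 0.0654]
eef_rot: [0.057, 0.998, 0.0, 0.001]
ft_force: [-0.5, 0.4, -0.7]
grip_width: 0.0193
grip_force: 58.8
```

{"name": "step_arm", "arguments": {"xyz": [[0, 0, 1], [0, 0, 1], [0, 0, 0.5], [0, 0, 0], [0, 0, 0]], "delta_rot": [[0, 0, 0], [0, 0, 0], [0, 0, 0], [0, 0, 0], [0, 0, 0]], "claw": [-1, -1, -1, -1, -1]}}

```text
t: 20.12
position: [0.4457, 0.0828, 0.0629]
eef_rot: [0.057, 0.998, 0.0, 0.0]
ft_force: [-0.9, 0.0, 4.2]
grip_width: 0.0195
grip_force: 59.4
```

Contact. I'll release, opening partway, then retreat upward.

{"name": "step_arm", "arguments": {"xyz": [[0, 0, 0.3], [0, 0, 0], [0, 0, 0], [0, 0, 0], [0, 0, 0], [0, 0, 0], [0, 0, 0], [0, 0, 0], [0, 0, -10], [0, 0, -20], [0, 0, -25], [0, 0, -25], [0, 0, -25], [0, 0, -25], [0, 0, -20], [0, 0, 0], [0, 0, 0], [0, 0, 0]], "delta_rot": [[0, 0, 0], [0, 0, 0], [0, 0, 0], [0, 0, 0], [0, 0, 0], [0, 0, 0], [0, 0, 0], [0, 0, 0], [0, 0, 0], [0, 0, 0], [0, 0, 0], [0, 0, 0], [0, 0, 0], [0, 0, 0], [0, 0, 0], [0, 0, 0], [0, 0, 0], [0, 0, 0]], "claw": [-1, -0.5, -0.3, -0.1, 0.1, 0.3, 0.3, 0.3, 0.3, 0.3, 0.3, 0.3, 0.3, 0.3, 0.3, 0.3, 0.3, 0.3]}}

```text
t: 21.62
position: [0.4449, 0.0828, 0.2118]
eef_rot: [0.057, 0.998, -0.0, -0.0]
ft_force: [-0.4, -1.0, 0.6]
grip_width: 0.0552
grip_force: 0.0
```

```bash
python3 - <<'E'
from h import *
s=telemetry.get_state(); print(np.round(s['position'],4),s['grip_width'],np.round(s['qvel'],3))
f,T=cam('wrist');save(f,'w7.png')
for t,z in (('scoop_grip',.055),('ball_a',.0145)):
  for r in finder.spot_point(t,'wrist')[:2]: print(t,round(r['score'],2),np.round(r['centre'],1),ray(f,T,r['centre'],z).round(3))
f,T=cam('top')
for r in finder.spot_point('ball_a','top')[:2]: print(round(r['score'],2),np.round(r['centre'],1))
E
```

```text
[0.4449 0.0828 0.2118] 0.055245904202845204 [ 0.001  0.017  0.023 -0.001  0.     0.   ]
scoop_grip 0.86 [254.4 183.2] [0.445 0.082 0.055]
ball_a 0.46 [ 79.  173.6] [ 0.422 -0.105  0.015]
ball_a 0.43 [ 73.7 163.3] [ 0.411 -0.108  0.015]
0.53 [236.9 217.9]
0.48 [230.3 208.8]
```

View pics/w7.png

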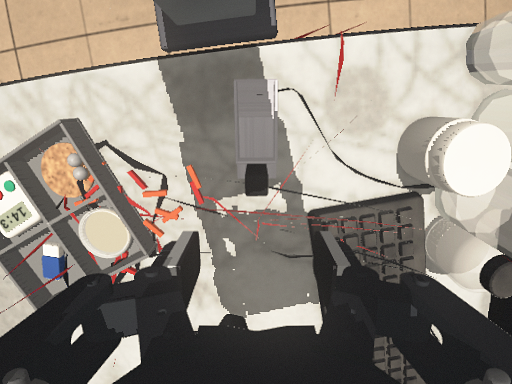

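The scoop stands upright and free, with its post at (255,180). Both balls are on the cork at (75,165).

```bash
python3 -c "
from station import workorder
print(workorder.finish_job())"
```

```text
the job is handed in; nothing more can be done
None
```

Both balls were tipped into the cork-pad cell, the empty scoop stands upright and released on the worktop about 16 cm from the tray, and the job is handed in; no verdict came back.

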